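# Park the washed grinder parts on their boards

### The job

Put the four washed meat-grinder parts away: set the large plate, the small plate, the cross-shaped knife and the double-ended spanner each on the white parking board whose black silhouette has its shape and size, flat with the hubs up, centred on the silhouette, and with the knife's arms and the spanner's shank turned to lie along it. Let go of everything, and leave the squeeze bottle and the jar standing where they are.

Things in the scene. Friction and masses are not known exactly. Their poses are not given: they have to be found in the camera images.
- large_plate: Large grinder plate, bright steel: a flat disc 66 mm in diameter and 10 mm thick with one ring of 11 big dark holes and a round hub in the middle, 22 mm in diameter, rising to 26 mm above the underside. About 0.27 kg. Starts flat, hub up, on a paper-thin dark mat level with the table. Origin: centre of its underside; z up along the hub. Grip the hub above the disc.
- small_plate: Small grinder plate, bright steel: a flat disc 46 mm in diameter and 10 mm thick with one ring of small dark holes and a round hub in the middle, 22 mm in diameter, rising to 26 mm above the underside. About 0.14 kg. Starts flat, hub up, on a paper-thin dark mat level with the table. Origin: centre of its underside; z up along the hub. Grip the hub above the disc.
- knife: Grinder knife, bright steel: a four-armed cross, 64 mm from tip to tip both ways, arms 14 mm wide and 8 mm thick, with a square hub in the middle, 20 mm by 20 mm, its flat faces square to the arms, rising to 26 mm above the underside. About 0.12 kg. x and y run along the arms (a quarter turn looks the same). Starts flat, hub up, on a paper-thin dark mat level with the table. Origin: centre of its underside; z up along the hub. Grip the hub above the arms.
- spanner: Flat double-ended ring spanner for the grinder, bright steel: 120 mm long, 12 mm thick, straight shank 16 mm wide and 90 mm long between two equal round ends 30 mm in diameter. About 0.16 kg. x runs along its length (both ends alike), z up. Origin: centre of its underside. Lies flat on the same thin dark mat at the start.
- large_board: Parking board of the large plate: 110 x 110 mm white plastic slab lying fixed on the table, its top face 10 mm above the table, with one flush black silhouette inlaid in its top. Origin: centre of the slab's underside, straight below the silhouette's centre; z up. Silhouette: a disc 70 mm in diameter.
- small_board: Parking board of the small plate: 110 x 110 mm white plastic slab lying fixed on the table, its top face 10 mm above the table, with one flush black silhouette inlaid in its top. Origin: centre of the slab's underside, straight below the silhouette's centre; z up. Silhouette: a disc 50 mm in diameter.
- knife_board: Parking board of the knife: 110 x 110 mm white plastic slab lying fixed on the table, its top face 10 mm above the table, with one flush black silhouette inlaid in its top. Origin: centre of the slab's underside, straight below the silhouette's centre; z up. Silhouette: a four-armed cross, 68 mm from tip to tip, its arms along x and y.
- spanner_board: Parking board of the spanner: 145 mm (along x) x 80 mm (along y) white plastic slab lying fixed on the table, its top face 10 mm above the table, with one flush black silhouette inlaid in its top. Origin: centre of the slab's underside, straight below the silhouette's centre; z up. Silhouette: the double-ended spanner, 124 mm long, lying along x.
- sauce: Bystander: yellow squeeze bottle with an orange cap, standing, 60 mm in diameter, 170 mm high. Origin: centre of its underside.
- tub: Bystander: round clear jar with a white lid and a paper band, standing, 72 mm in diameter, 75 mm high. Origin: centre of its underside.
Not all that is in view belongs to the job. Leave any orange or red look-alike of the large_plate alone. What is shaped like the small_plate but red is not meant.

How it is judged:
At the end, for the whole second after the job is handed in: Each part lies flat (0.12 rad), hub up, on its own board, centre within 12 mm of the silhouette's centre; knife arms and spanner within 0.25 rad of the silhouette (quarter turns of the knife, half turns of the spanner count the same); all released and at rest (horizontal distance between large_plate and large_board below 0.012 m and z of large_plate in the frame of large_board between 0.006 and 0.014 m and angle between each of large_plate, small_plate, knife, spanner's own z axis and vertical below 0.12 rad and linear speed of each of large_plate, small_plate, knife, spanner below 0.02 m/s and angular speed of each of large_plate, small_plate, knife, spanner below 0.2 rad/s and horizontal distance between small_plate and small_board below 0.012 m and z of small_plate in the frame of small_board between 0.006 and 0.014 m and horizontal distance between knife and knife_board below 0.012 m and z of knife in the frame of knife_board between 0.006 and 0.014 m and (angle between the x axis of knife and the x axis of knife_board, either way round below 0.25 rad or angle between the x axis of knife and the y axis of knife_board, either way round below 0.25 rad) and horizontal distance between spanner and spanner_board below 0.012 m and z of spanner in the frame of spanner_board between 0.006 and 0.014 m and angle between the x axis of spanner and the x axis of spanner_board, either way round below 0.25 rad); the robot touches nothing.
It fails at once if the squeeze bottle is shifted by more than 30 mm or tipped over (distance of sauce from where it was at the start of the episode above 0.03 m or angle between sauce's own z axis and vertical above 0.4 rad).
It fails at once if the jar is shifted by more than 30 mm or tipped over (distance of tub from where it was at the start of the episode above 0.03 m or angle between tub's own z axis and vertical above 0.4 rad).
It also fails if it takes over 93 s, if anything falls off the work surface, if the arm or the gripper's body presses on something with over 40 N, if the wrist force passes 120 N, or if a joint passes its speed limit or range.

### The arm

A 6-joint arm with a two-finger parallel gripper is mounted at the origin on the work surface. World frame = base frame: x ahead of the robot, y to its left, z up, the work surface at z = 0. Lengths are in m, angles in rad, forces in N, time in s.
With the tool pointing down it reaches from about 0.375 to 0.975 m from the base axis. Payload 3.8 kg.
Tool frame: the origin (TCP) lies midway between the tips of the shut fingers; the grasp point (between the pads) lies 19 mm behind it; z points along the fingers, y is the line along which they close (so a half turn about z gives the same grasp; the last joint's range is limited). The gripper opens to 85 mm and grips with 20 to 120 N. Pads are 22 mm wide; open, the fingers measure 114 mm over their backs; the gripper's body (76 mm by 85 mm) begins 54 mm behind the grasp point. The pads swing forward as they close: fully open they stand 13 mm farther back than shut.
Start: joints at [-1.385, 0.264, 1.604, -0, 1.274, -0.037], TCP at [0.149, -0.658, 0.193] pointing down, gripper open.
Joint ranges: [-2.63, 2.63], [-0.94, 2.18], [0.31, 2.57], [-1.31, 4.45], [0, 2.66], [-2.55, 2.55]. Speed limits (rad/s): [2.57, 2.57, 3.14, 3.14, 3.14, 3.14].

### API

Orientations are given as a rotation vector (axis times angle).
In Python, from workcell import bot gives the robot as it stands.
- The arm moves only by the tool step_arm, never from a script. Its argument "motion" is a list of rows, each a list of 5 numbers: the finger opening in cm, from 0 to 8.54, then the shift along the tool's x, y, z in cm, then the turn about the tool's z in degrees. In form: [[claw, dx, dy, dz, twist], ...]. A call has 1 to 20 rows; each row is the pose to reach, as a shift and turn from the pose commanded when the call began, along the tool's axes at that moment; what a row does not reach only later rows make up. A row lasts 1/10 s, in which the tool goes at most 50 mm and 8.59 degrees, less where a joint would pass 70% of its speed; a pose out of reach is approached as far as the arm can. A call with a gripper value outside its range is refused whole. The fingers move at their own pace and stop on an object; "force" is the grip in N (left out, the last holds). Time passes only in rows, so rows that repeat a pose let the fingers close. It gives the time, the measured TCP pose, the force, the opening and the grip force at its end, in the units of the state.
- bot.read_state(): the state, without advancing time (a new reading comes with each control period).
- bot.read_camera(name): name is "scene" or "top" or "wrist"; returns (picture, depth): 480x640x3 uint8, red, green, blue; 480x640 float32, m along the optical axis (not along the pixel's ray), 0 where there is no reading.
- bot.calibration(name): a dict with "mtx" (3x3 intrinsics, pixels), "origin" and "orientation" of the camera in the world; the wrist camera has in their place "T_tool_cam" (4x4, takes a point from camera to tool coordinates, whose origin is the TCP and whose axes are the flange's). Camera axes: x right, y up, looking along -z (the intrinsics and any distortion apply to the point x, -y, -z); pixel columns grow to the right and rows downward; lengths in m; the calibration is good to about 2 mm. A picture is of the moment at which its call begins: read the wrist's pose just before it. calibration takes no time and is no camera call.
- bot.finish_job(): hands the job in; it is judged then, once.
The state is a dict: "time": time; "q": joint angles; "joint_vel": joint speeds; "joint_torque": joint torques, N m; "tool_pos": TCP position; "tcp_rot": TCP orientation; "wrist_force": force on the tool from outside, world axes, zero at the start; "torque": the same for the moment, N m; "width": opening from 0.0 (shut) to 1.0 (fully open); "grip_force": force on a finger pad.
Only numpy, scipy, OpenCV 4.12 (cv2) and the standard library are available. Lean on these libraries where they do the work, as an engineer would, in place of code of your own. Each camera call takes 0.05 s, during which the arm holds its last target. There are 200 camera calls.

## Working session

There is one attempt and no reset: what is moved stays moved. The work goes in short steps, Python scripts to look and compute and a tool call to move; the robot and the scene stay as the last step left them, time stands still between calls to the robot, and variables do not carry over. Pictures are saved under pics/ and viewed, at most 14 in all, crops included, and the job is handed in when it is done.

Besides the shell and the picture viewer there is one more tool, called after "Emit:" as name([rows], argument=value, ...), one row to a line, values as JSON. step_arm: Moves the arm, as the interface text tells. Its arguments: {"type":"object","properties":{"motion":{"type":"array","items":{"type":"array","items":{"type":"number"}}},"force":{"type":"number"}},"required":["motion"]}

```bash
mkdir -p pics; cat > h.py <<'E'
import numpy as np, cv2
from scipy.spatial.transform import Rotation as R
from workcell import bot
def rot(o):
    o=np.array(o,float)
    return o if o.shape==(3,3) else R.from_rotvec(o).as_matrix() if o.size==3 else R.from_quat(o).as_matrix()
def cam(name):
    s=bot.read_state(); im,d=bot.read_camera(name); c=bot.calibration(name)
    if name=="wrist":
        T=np.eye(4);T[:3,:3]=rot(s["tcp_rot"]);T[:3,3]=s["tool_pos"];T=T@np.array(c["T_tool_cam"])
    else:
        T=np.eye(4);T[:3,:3]=rot(c["orientation"]);T[:3,3]=c["origin"]
    return im,d,np.array(c["mtx"]),T
def cloud(d,K,T):
    v,u=np.mgrid[:d.shape[0],:d.shape[1]]
    p=np.stack([(u-K[0,2])/K[0,0]*d,-(v-K[1,2])/K[1,1]*d,-d],-1)
    return p@T[:3,:3].T+T[:3,3]
def save(n,im): cv2.imwrite("pics/"+n,im[:,:,::-1])
E
python3 - <<'E'
from h import *
print(bot.read_state())
for n in("scene","top","wrist"): print(n,bot.calibration(n))
for n in("scene","top"):
    im,d,K,T=cam(n); save(n+"0.png",im); np.savez(n+"0.npz",im=im,d=d,K=K,T=T)
    print(cloud(d,K,T)[240,320],(d==0).mean())
E
```

```text
{'time': 0.0, 'q': array([-1.38490469e+00,  2.64729665e-01,  1.60541390e+00, -1.67059522e-06,
        1.27369860e+00, -3.69123287e-02]), 'joint_vel': array([ 1.78285146e-03, -8.06661401e-04,  1.45663719e-05, -9.11701590e-04,
        6.75589741e-04, -4.49979842e-04]), 'joint_torque': array([-2.26835050e-04, -5.15117705e+01, -3.67318225e+01, -1.85466756e-04,
        1.29128623e-02,  1.05921356e-05]), 'tool_pos': array([ 0.14898618, -0.65749456,  0.19155641]), 'tcp_rot': array([-3.11988925e+00, -3.49007598e-01,  2.65279616e-04]), 'wrist_force': array([ 0.03098083, -0.08256207, -0.50842989]), 'torque': array([ 0.01118509, -0.04417105, -0.004137  ]), 'grip_force': 0.0, 'width': 1.0022705520705695}
scene {'mtx': array([[598.4064415 ,   0.        , 317.71852954],
       [  0.        , 598.4064415 , 238.20231386],
       [  0.        ,   0.        ,   1.        ]]), 'origin': array([1.18810119, 0.87990917, 0.81030593]), 'orientation': array([0.41806267, 1.15845971, 2.20674365])}
top {'mtx': array([[496.46199234,   0.        , 312.25889104],
       [  0.        , 496.46199234, 236.51964184],
       [  0.        ,   0.        ,   1.        ]]), 'origin': array([ 0.33829309, -0.0068164 ,  1.05697341]), 'orientation': array([ 0.10412979, -0.08667923, -1.56732904])}
wrist {'mtx': array([[387.06606501,   0.        , 324.13253115],
       [  0.        , 387.06606501, 242.27059766],
       [  0.        ,   0.        ,   1.        ]]), 'T_tool_cam': array([[ 7.52209568e-05,  9.55862656e-01,  2.93813848e-01,
         7.53207920e-02],
       [ 9.99999547e-01,  2.06857292e-04, -9.28983046e-04,
        -2.89639498e-04],
       [-9.48757739e-04,  2.93813785e-01, -9.55862208e-01,
        -1.82028400e-01],
       [ 0.00000000e+00,  0.00000000e+00,  0.00000000e+00,
         1.00000000e+00]])}
[ 0.43505628 -0.01510451 -0.00304809] 0.003916015625
[ 0.45961942 -0.01151949  0.0020562 ] 0.00412109375
```

View pics/top0.png

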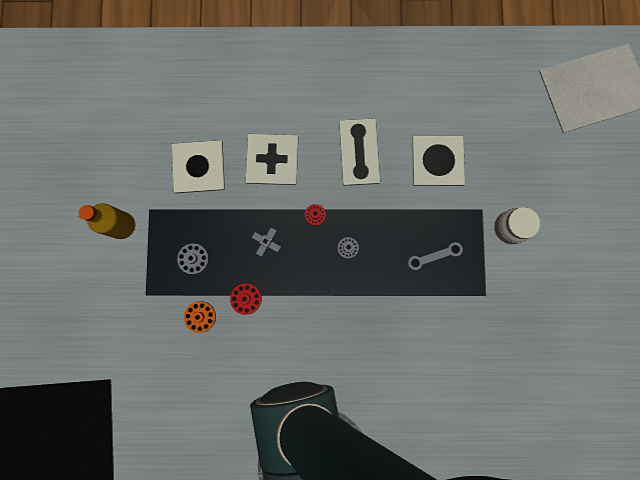

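View pics/scene0.png

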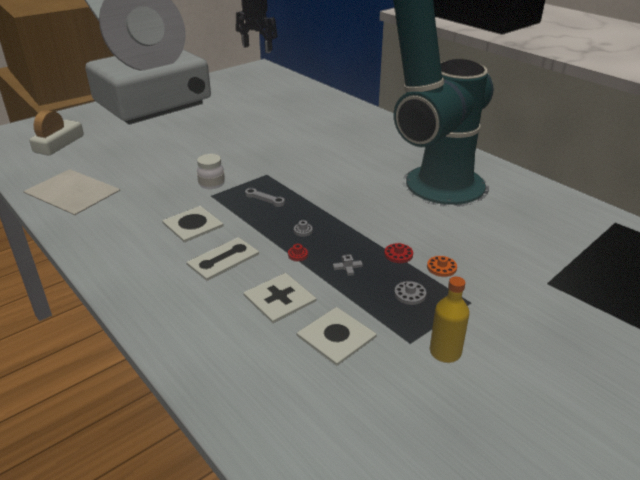

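The top view shows the steel parts on the mat: large plate (193,259), knife (266,241), small plate (348,247), spanner (415,263)–(456,249). The boards are small (197,166), knife (272,158), spanner (358,152) and large (438,160). The scene view agrees, and the orange and red look-alikes have to be left alone.

```bash
cat > meas.py <<'E'
from h import *
z=np.load("top0.npz"); im,d,K,T=z["im"],z["d"],z["K"],z["T"]
P=cloud(d,K,T)
def ray(uv,h):
    uv=np.atleast_2d(uv).astype(float)
    r=np.c_[(uv[:,0]-K[0,2])/K[0,0],-(uv[:,1]-K[1,2])/K[1,1],-np.ones(len(uv))]@T[:3,:3].T
    return T[:3,3]+r*((h-T[2,3])/r[:,2:])
hsv=cv2.cvtColor(im,cv2.COLOR_RGB2HSV); V=hsv[...,2]; S=hsv[...,1]
def blob(mask,c,r):
    m=np.zeros_like(mask,np.uint8); cv2.circle(m,c,r,1,-1); m&=mask.astype(np.uint8)
    n,l,st,_=cv2.connectedComponentsWithStats(m); i=1+np.argmax(st[1:,4]); return l==i
for n,c,r,h,kind in [("large_plate",(193,259),26,.010,0),("knife",(266,241),26,.008,0),("small_plate",(348,247),20,.010,0),("spanner",(436,256),38,.012,0),
   ("small_board",(197,166),17,.010,1),("knife_board",(272,158),22,.010,1),("spanner_board",(359,152),33,.010,1),("large_board",(438,160),22,.010,1)]:
    b=blob((V<110) if kind else ((V>75)&(S<70)),c,r)
    cs,_=cv2.findContours(b.astype(np.uint8),cv2.RETR_EXTERNAL,cv2.CHAIN_APPROX_NONE)
    ct=max(cs,key=cv2.contourArea)[:,0]
    w=ray(ct,h)[:,:2]*1000
    (cx,cy),(a,bb),ang=cv2.minAreaRect(w.astype(np.float32))
    (ex,ey),er=cv2.minEnclosingCircle(w.astype(np.float32))
    vs=ray(np.argwhere(b)[:,::-1],h)[:,:2]*1000; m=vs.mean(0); ev,U=np.linalg.eigh(np.cov((vs-m).T)); pa=np.degrees(np.arctan2(U[1,1],U[0,1]))
    print(n,"rect",np.round([cx,cy,a,bb,ang],1),"circ",np.round([ex,ey,2*er],1),"mean",m.round(1),"pa",pa.round(1),"z",np.round(np.percentile(P[b][:,2]*1000,[10,50,90]),1),
      "reach",round(np.hypot(cx,cy)))
    if "knife" in n:
        # 4-fold phase of the outer points
        q=vs-[ex,ey]; rr=np.hypot(*q.T); t=np.arctan2(q[:,1],q[:,0])[rr>16]; print("   knife angle",np.degrees(np.angle(np.exp(4j*t).mean())/4).round(1))
s=cv2.resize(im[120:310,140:500],None,fx=2.2,fy=2.2,interpolation=cv2.INTER_CUBIC); save("crop0.png",s)
E
python3 meas.py
```

```text
large_plate rect [4.192e+02 2.596e+02 6.160e+01 6.390e+01 1.000e-01] circ [419.7 259.3  65.4] mean [419.2 259.5] pa 114.1 z [ 7.4 10.4 24.1] reach 493
knife rect [455.7 103.5  51.1  53.4  14.2] circ [455.6 103.5  64.4] mean [455.7 103.8] pa 60.6 z [ 5.3  8.3 25.6] reach 467
   knife angle -29.5
small_plate rect [443.9 -70.8  42.3  42.6  89.8] circ [443.3 -70.2  44.9] mean [443.4 -70.6] pa 141.3 z [ 7.7 10.7 26.4] reach 449
spanner rect [ 425.5 -253.6   29.1  118.6   18.4] circ [ 424.4 -254.   118.6] mean [ 425.7 -253.6] pa 108.6 z [ 9.1 11.5 14. ] reach 495
small_board rect [621.2 255.2  49.   47.5  45.3] circ [620.6 255.1  50.3] mean [620.9 255. ] pa 57.3 z [ 7.2 10.  12.6] reach 672
knife_board rect [637.3  94.   56.5  58.6  43.7] circ [637.5  93.9  68.9] mean [637.4  94.2] pa 160.2 z [ 7.8 10.3 12.8] reach 644
   knife angle -1.9
spanner_board rect [653.5 -96.9 121.2  32.6   2.4] circ [653.4 -94.9 121.9] mean [652.9 -96.4] pa -176.8 z [ 7.5  9.9 12.6] reach 661
large_board rect [ 633.5 -266.8   67.1   67.8   44.8] circ [ 634.  -267.2   70. ] mean [ 633.7 -267.1] pa -179.8 z [ 7.4  9.9 12.4] reach 687
```

```bash
cat > plan.py <<'E'
# usage: plan.py x y z(mm) yawY(deg)  -> shift (cm, tool axes) and twist (deg) from the measured pose
import sys; from h import *
s=bot.read_state(); M=rot(s["tcp_rot"]); p=np.array(s["tool_pos"])*1000
yaw=np.degrees(np.arctan2(M[1,1],M[0,1])); q=np.degrees(s["q"])
x,y,z,w=map(float,sys.argv[1:5])
print("t",round(s["time"],2),"pos",p.round(1),"yaw",yaw.round(1),"q1 %.0f q6 %.0f"%(q[0],q[5]),"tilt",np.degrees(np.arccos(-M[2,2])).round(2),"F",np.round(s["wrist_force"],1),"w",round(s["width"]*85.4,1))
dx=M.T@(np.array([x,y,z])-p)/10
tw=-(w-yaw); tw=(tw+180)%360-180
q1=np.degrees(np.arctan2(y,x))
print("shift",dx.round(2),"twist",[(round(a,1),"q6->%.0f"%(q1-(yaw-a))) for a in(tw,tw-180 if tw>0 else tw+180)])
E
python3 plan.py 425.5 -253.6 90 18.6
```

```text
t 0.1 pos [ 149.  -657.6  191.7] yaw -77.2 q1 -79 q6 -2 tilt 0.12 F [-0.6  0.1  0.4] w 85.5
shift [ 35.89 -33.27  10.24] twist [(np.float64(-95.8), 'q6->-49'), (np.float64(84.2), 'q6->131')]
```

Emit:
step_arm([
  [5, 35.9, -33.3, 2, -96],
  [5, 35.9, -33.3, 2, -96],
  [5, 35.9, -33.3, 2, -96],
  [5, 35.9, -33.3, 2, -96],
  [5, 35.9, -33.3, 2, -96],
  [5, 35.9, -33.3, 2, -96],
  [5, 35.9, -33.3, 2, -96],
  [5, 35.9, -33.3, 2, -96],
  [5, 35.9, -33.3, 2, -96],
  [5, 35.9, -33.3, 2, -96],
  [5, 35.9, -33.3, 2, -96],
  [5, 35.9, -33.3, 5, -96],
  [5, 35.9, -33.3, 9, -96],
  [5, 35.9, -33.3, 12, -96],
  [5, 35.9, -33.3, 12, -96],
  [5, 35.9, -33.3, 12, -96],
])

```text
time: 1.7
tool_pos: [0.4252, -0.2539, 0.0726]
tcp_rot: [-1.829, -2.552, 0.0]
wrist_force: [0.6, -0.6, 0.5]
width: 0.589
grip_force: 0.0
```

```bash
python3 plan.py 425.5 -253.6 4 18.6; python3 - <<'E'
from h import *
im,d,K,T=cam("wrist"); save("w1.png",im); np.savez("w1.npz",im=im,d=d,K=K,T=T)
P=cloud(d,K,T); hs=cv2.cvtColor(im,cv2.COLOR_RGB2HSV)
m=(hs[...,2]>75)&(hs[...,1]<70)&(abs(P[...,2]-.012)<.004)&(np.hypot(P[...,0]-.4255,P[...,1]+.2536)<.075)
v=P[m]*1000; (c,sz,a)=cv2.minAreaRect(v[:,:2].astype(np.float32)); print(m.sum(),c,sz,a,np.median(v[:,2]))
E
```

```text
t 1.7 pos [ 425.2 -253.9   72.6] yaw 18.8 q1 -34 q6 -52 tilt 0.1 F [ 0.6 -0.6  0.5] w 50.3
shift [0.01 0.05 6.86] twist [(np.float64(0.2), 'q6->-49'), (np.float64(-179.8), 'q6->-229')]
4460 (426.50732421875, -253.52865600585938) (29.78313446044922, 120.21277618408203) 18.671741485595703 13.141780858718088
```

Emit:
step_arm([
  [5, 0, 0, 3, 0],
  [5, 0, 0, 5.5, 0],
  [4, 0, 0, 6.8, 0],
  [3, 0, 0, 6.8, 0],
  [1, 0, 0, 6.8, 0],
  [1, 0, 0, 6.8, 0],
  [1, 0, 0, 6.8, 0],
  [1, 0, 0, 6.8, 0],
  [1, 0, 0, 6.8, 0],
  [1, 0, 0, 6.8, 0],
], force=50)

```text
time: 2.75
tool_pos: [0.4258, -0.2543, 0.0051]
tcp_rot: [1.829, 2.554, 0.0]
wrist_force: [-0.9, 0.6, 0.0]
width: 0.118
grip_force: 0.0
```

```bash
python3 plan.py 653.3 -96.2 100 92.8
```

```text
t 2.75 pos [ 425.8 -254.3    5.1] yaw 18.8 q1 -34 q6 -52 tilt 0.02 F [-0.9  0.6  0. ] w 10.1
shift [ 7.65 26.63 -9.49] twist [(np.float64(-74.0), 'q6->-101'), (np.float64(106.0), 'q6->79')]
```

```bash
python3 - <<'E'
from h import *
im,d,K,T=cam("wrist"); save("w2.png",im)
E
```

```text
(no output)
```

View pics/w2.png

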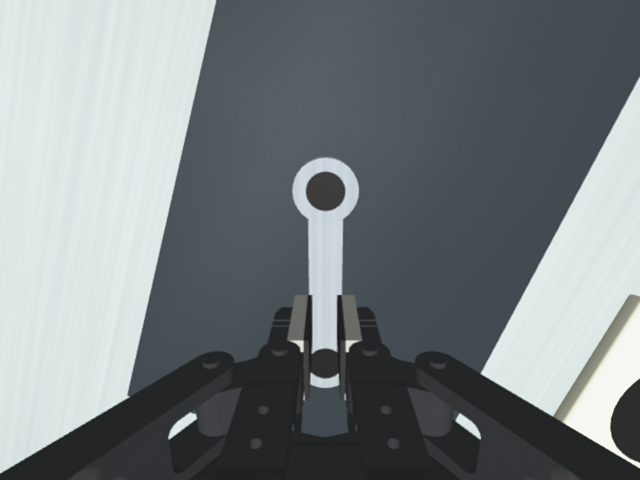

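The wrist view shows the spanner (ring at 325,190) lying between the pads (about columns 305 and 345), not gripped yet. I'll close further.

Emit:
step_arm([
  [0, 0, 0, 0, 0],
  [0, 0, 0, 0, 0],
  [0, 0, 0, 0, 0],
  [0, 0, 0, 0, 0],
], force=60)

```text
time: 3.2
tool_pos: [0.4257, -0.2542, 0.0048]
tcp_rot: [-1.829, -2.554, 0.0]
wrist_force: [0.4, 0.4, -0.1]
width: 0.001
grip_force: 0.0
```

```bash
python3 - <<'E'
from h import *
im,d,K,T=cam("wrist"); save("w3.png",im[140:480,140:500])
P=cloud(d,K,T); 
for v in (230,260,280,300,320,340): print(v,[tuple((P[v,u]*1000).round(0)) for u in (300,325,350)])
im,d,K,T=cam("scene"); save("s3.png",cv2.resize(im[140:260,190:350],None,fx=4,fy=4,interpolation=cv2.INTER_CUBIC))
E
```

```text
230 [(np.float64(407.0), np.float64(-235.0), np.float64(1.0)), (np.float64(418.0), np.float64(-228.0), np.float64(13.0)), (np.float64(430.0), np.float64(-227.0), np.float64(3.0))]
260 [(np.float64(412.0), np.float64(-250.0), np.float64(2.0)), (np.float64(422.0), np.float64(-242.0), np.float64(13.0)), (np.float64(436.0), np.float64(-242.0), np.float64(1.0))]
280 [(np.float64(415.0), np.float64(-260.0), np.float64(1.0)), (np.float64(425.0), np.float64(-251.0), np.float64(14.0)), (np.float64(440.0), np.float64(-252.0), np.float64(0.0))]
300 [(np.float64(418.0), np.float64(-271.0), np.float64(1.0)), (np.float64(423.0), np.float64(-244.0), np.float64(53.0)), (np.float64(443.0), np.float64(-263.0), np.float64(1.0))]
320 [(np.float64(415.0), np.float64(-250.0), np.float64(61.0)), (np.float64(423.0), np.float64(-244.0), np.float64(69.0)), (np.float64(432.0), np.float64(-244.0), np.float64(62.0))]
340 [(np.float64(416.0), np.float64(-250.0), np.float64(75.0)), (np.float64(423.0), np.float64(-244.0), np.float64(81.0)), (np.float64(432.0), np.float64(-245.0), np.float64(75.0))]
```

View pics/w3.png

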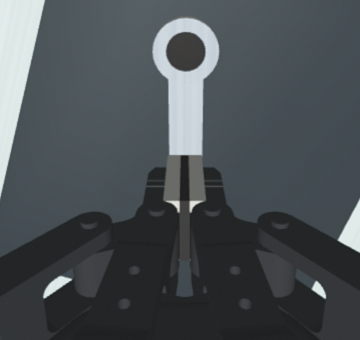

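View pics/s3.png

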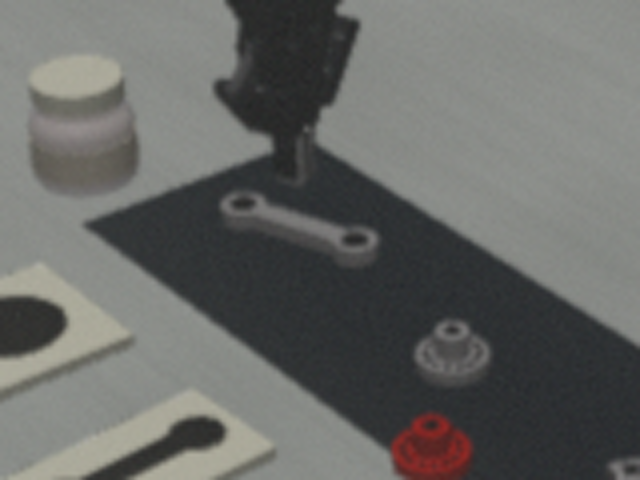

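```bash
python3 - <<'E'
from h import *
im,d,K,T=cam("scene")
for z in (.005,.03,.04,.05,.06):
    p=T[:3,:3].T@(np.array([.4257,-.2542,z])-T[:3,3]); print(z,(K[0,2]+K[0,0]*p[0]/-p[2]).round(1),(K[1,2]-K[1,1]*p[1]/-p[2]).round(1),(-p[2]).round(3))
print(d[165:192:2,262].round(3)); P=cloud(d,K,T); print((P[165:192:2,262]*1000).round(0))
im,d,K,T=cam("wrist"); P=cloud(d,K,T); M=bot.read_state()
for v in range(284,312,3): print(v,d[v,316:335:6].round(3),(P[v,316:335:6,2]*1000).round(0), im[v,320])
E
```

```text
0.005 264.3 196.5 1.576
0.03 263.8 188.2 1.562
0.04 263.6 184.9 1.556
0.05 263.4 181.5 1.551
0.06 263.2 178.1 1.545
[1.497 1.5   1.502 1.51  1.516 1.521 1.529 1.519 1.528 1.536 1.548 1.627
 1.614 1.608]
[[ 440. -235.  110.]
 [ 440. -235.  105.]
 [ 441. -235.  100.]
 [ 438. -239.   92.]
 [ 438. -240.   85.]
 [ 437. -242.   78.]
 [ 435. -246.   70.]
 [ 441. -236.   71.]
 [ 439. -240.   62.]
 [ 437. -244.   54.]
 [ 433. -251.   44.]
 [ 396. -306.    0.]
 [ 405. -294.    3.]
 [ 409. -288.    1.]]
284 [0.188 0.188 0.188 0.188] [13. 13. 13. 13.] [207 216 222]
287 [0.189 0.189 0.19  0.189] [13. 13. 12. 13.] [206 216 221]
290 [0.189 0.19  0.189 0.19 ] [13. 13. 13. 12.] [207 216 222]
293 [0.191 0.19  0.189 0.19 ] [12. 13. 14. 13.] [207 217 223]
296 [0.151 0.151 0.15  0.151] [49. 49. 50. 49.] [84 85 82]
299 [0.147 0.147 0.148 0.148] [53. 53. 52. 52.] [75 77 75]
302 [0.145 0.147 0.145 0.145] [55. 53. 55. 55.] [76 76 75]
305 [0.144 0.144 0.142 0.143] [56. 57. 58. 57.] [74 76 74]
308 [0.14 0.14 0.14 0.14] [60. 60. 60. 60.] [63 64 62]
311 [0.138 0.137 0.138 0.139] [62. 63. 63. 61.] [61 63 61]
```

Both cameras put the shut fingertips at z ≈ 44–48 mm, while the reported TCP is at 5 mm. The real tips therefore sit about 42 mm behind the reported TCP. Sideways the TCP agrees. I'll open and go down carefully, watching the force.

Emit:
step_arm([
  [3, 0, 0, 0, 0],
  [3, 0, 0, 1, 0],
  [3, 0, 0, 2, 0],
  [3, 0, 0, 2.5, 0],
  [3, 0, 0, 3, 0],
  [3, 0, 0, 3, 0],
  [3, 0, 0, 3, 0],
])

```text
time: 4.1
tool_pos: [0.4256, -0.2542, -0.0254]
tcp_rot: [-1.829, -2.553, 0.0]
wrist_force: [0.9, 0.6, 0.2]
width: 0.348
grip_force: 0.0
```

```bash
cat > tip.py <<'E'
from h import *
im,d,K,T=cam("wrist"); P=cloud(d,K,T); s=bot.read_state(); M=rot(s["tcp_rot"]); L=(P-np.array(s["tool_pos"]))@M*1000  # tool frame
m=(d>0)&(abs(L[...,1])<35)&(L[...,0]<14)&(L[...,0]>-14)&(L[...,2]<-34)&(L[...,2]>-80)
for sg in(-1,1):
    k=m&(L[...,1]*sg>0); q=L[k]; r=np.argwhere(k)
    if len(q): print("side",sg,"n",len(q),"y inner",np.percentile(abs(q[:,1]),2).round(1),"max tool z",np.percentile(q[:,2],99).round(1),"lowest row",r[:,0].min())
print(s["tool_pos"].round(4),s["wrist_force"].round(1),s["width"].round(3))
E
python3 tip.py; python3 - <<'E'
from h import *
im,d,K,T=cam("wrist"); save("w4.png",im[100:480,100:540])
E
```

```text
side -1 n 3659 y inner 0.7 max tool z -37.2 lowest row 283
side 1 n 3940 y inner 0.5 max tool z -37.1 lowest row 282Traceback (most recent call last):
  File "tip.py", line 7, in <module>
    print(s["tool_pos"].round(4),s["wrist_force"].round(1),s["width"].round(3))
                                                           ^^^^^^^^^^^^^^^^
AttributeError: 'float' object has no attribute 'round'
```

View pics/w4.png

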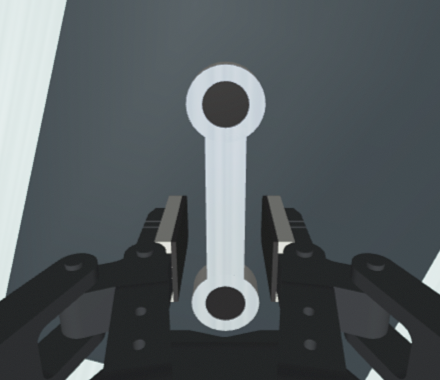

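The view shows the open pads (full-image columns ~280 and ~370, tips at row 295) straddling the shank. The tips are still about 18 mm up, so I need another 13 mm down.

Emit:
step_arm([
  [3, 0, 0, 0.6, 0],
  [3, 0, 0, 1.2, 0],
  [3, 0, 0, 1.3, 0],
  [3, 0, 0, 1.3, 0],
  [0.5, 0, 0, 1.3, 0],
  [0.5, 0, 0, 1.3, 0],
  [0.5, 0, 0, 1.3, 0],
  [0.5, 0, 0, 1.3, 0],
  [0.5, 0, 0, 1.3, 0],
], force=60)

```text
time: 5.1
tool_pos: [0.426, -0.2544, -0.0378]
tcp_rot: [1.829, 2.553, 0.0]
wrist_force: [-0.4, 0.8, 3.3]
width: 0.166
grip_force: 61.3
```

```bash
python3 plan.py 653.3 -96.2 60 92.8
```

```text
t 5.1 pos [ 426.  -254.4  -37.8] yaw 18.8 q1 -34 q6 -52 tilt 0.03 F [-0.4  0.8  3.3] w 14.1
shift [ 7.66 26.62 -9.78] twist [(np.float64(-74.0), 'q6->-101'), (np.float64(106.0), 'q6->79')]
```

Emit:
step_arm([
  [0.5, 0, 0, -3, 0],
  [0.5, 0, 0, -7, 0],
  [0.5, 7.7, 26.6, -8, -74],
  [0.5, 7.7, 26.6, -8, -74],
  [0.5, 7.7, 26.6, -8, -74],
  [0.5, 7.7, 26.6, -8, -74],
  [0.5, 7.7, 26.6, -8, -74],
  [0.5, 7.7, 26.6, -8, -74],
  [0.5, 7.7, 26.6, -8, -74],
  [0.5, 7.7, 26.6, -8, -74],
  [0.5, 7.7, 26.6, -8, -74],
  [0.5, 7.7, 26.6, -8, -74],
  [0.5, 7.7, 26.6, -8, -74],
  [0.5, 7.7, 26.6, -6, -74],
  [0.5, 7.7, 26.6, -6, -74],
])

```text
time: 6.6
tool_pos: [0.6501, -0.0954, 0.0191]
tcp_rot: [0.073, -3.135, -0.002]
wrist_force: [-1.8, 0.1, -2.3]
width: 0.168
grip_force: 60.6
```

```bash
python3 plan.py 653.3 -96.2 -27 92.8; python3 - <<'E'
from h import *
im,d,K,T=cam("wrist"); save("w5.png",im[60:480,100:540])
P=cloud(d,K,T)
# board rectangle and silhouette from the wrist
hs=cv2.cvtColor(im,cv2.COLOR_RGB2HSV); n=(abs(P[...,2]-.010)<.005)&(np.hypot(P[...,0]-.653,P[...,1]+.096)<.11)&(hs[...,2]>150)&(hs[...,1]<60)
print("board",n.sum(),cv2.minAreaRect((P[n][:,:2]*1000).astype(np.float32)))
g=(hs[...,2]>110)&(P[...,2]>.025)&(P[...,2]<.075)&(np.hypot(P[...,0]-.653,P[...,1]+.096)<.09); q=P[g]*1000
print("spanner",g.sum(),np.median(q,0).round(1) if g.sum() else "", cv2.minAreaRect(q[:,:2].astype(np.float32)) if g.sum() else "")
E
```

```text
t 6.6 pos [650.1 -95.4  19.1] yaw 92.7 q1 -11 q6 -103 tilt 0.31 F [-1.8  0.1 -2.3] w 14.4
shift [-0.34 -0.1   4.61] twist [(np.float64(-0.1), 'q6->-101'), (np.float64(179.9), 'q6->79')]
board 17565 ((638.3299560546875, -96.74485778808594), (111.7012939453125, 78.54401397705078), 3.0533714294433594)
spanner 10113 [632.4 -95.5  70. ] ((644.4342651367188, -91.7664794921875), (109.23355865478516, 34.38997268676758), 4.507177829742432)
```

View pics/w5.png

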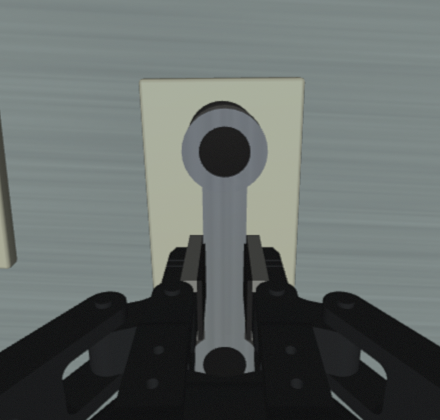

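The spanner is held straight above the board. Lowering it now.

Emit:
step_arm([
  [0.5, -0.2, -0.1, 2, 0],
  [0.5, -0.2, -0.1, 3.5, 0],
  [0.5, -0.2, -0.1, 4.2, 0],
  [0.5, -0.2, -0.1, 4.2, 0],
  [0.5, -0.2, -0.1, 4.2, 0],
])

```text
time: 7.15
tool_pos: [0.6549, -0.0966, -0.02]
tcp_rot: [0.076, -3.141, -0.0]
wrist_force: [-0.3, 0.6, -2.3]
width: 0.163
grip_force: 60.6
```

```bash
python3 plan.py 653.3 -96.2 -27.5 92.8
```

```text
t 7.15 pos [654.9 -96.6 -20. ] yaw 92.8 q1 -11 q6 -103 tilt 0.01 F [-0.3  0.6 -2.3] w 14.0
shift [0.15 0.05 0.75] twist [(np.float64(-0.0), 'q6->-101'), (np.float64(180.0), 'q6->79')]
```

Emit:
step_arm([
  [0.5, 0.15, 0, 0.7, 0],
  [0.5, 0.15, 0, 0.8, 0],
  [0.5, 0.15, 0, 0.8, 0],
  [3.5, 0.15, 0, 0.8, 0],
  [3.5, 0.15, 0, 0.8, 0],
  [3.5, 0.15, 0, 0.8, 0],
  [3.5, 0.15, 0, -3, 0],
  [3.5, 0.15, 0, -7, 0],
  [4, 0.15, 0, -9, 0],
  [4, 0.15, 0, -9, 0],
  [4, 0.15, 0, -9, 0],
])

```text
time: 8.25
tool_pos: [0.6536, -0.0968, 0.0702]
tcp_rot: [-0.076, 3.14, -0.0]
wrist_force: [-1.6, 0.4, 0.4]
width: 0.469
grip_force: 0.0
```

```bash
python3 plan.py 443.5 -70.4 20 81; python3 - <<'E'
from h import *
im,d,K,T=cam("wrist"); P=cloud(d,K,T); hs=cv2.cvtColor(im,cv2.COLOR_RGB2HSV)
g=(P[...,2]>.017)&(P[...,2]<.028)&(np.hypot(P[...,0]-.653,P[...,1]+.096)<.08); q=P[g]*1000
print("spanner",g.sum(),np.median(q,0).round(1),cv2.minAreaRect(q[:,:2].astype(np.float32)))
n=(abs(P[...,2]-.010)<.005)&(np.hypot(P[...,0]-.653,P[...,1]+.096)<.11)&(hs[...,2]>150)&(hs[...,1]<60)
print("board",n.sum(),cv2.minAreaRect((P[n][:,:2]*1000).astype(np.float32)))
E
```

```text
t 8.25 pos [653.6 -96.8  70.2] yaw 92.8 q1 -11 q6 -103 tilt 0.06 F [-1.6  0.4  0.4] w 40.1
shift [20.86  3.65  5.  ] twist [(np.float64(11.8), 'q6->-90'), (np.float64(-168.2), 'q6->-270')]
spanner 6003 [645.2 -96.6  23.2] ((653.3085327148438, -96.32034301757812), (120.33208465576172, 29.683855056762695), 2.679508924484253)
board 17354 ((654.195556640625, -95.93499755859375), (143.286376953125, 78.2445297241211), 3.13653826713562)
```

Spanner is placed within 1 mm. Next is the small plate.

Emit:
step_arm([
  [4, 20.9, 3.6, 0, 0],
  [4, 20.9, 3.6, 0, 0],
  [4, 20.9, 3.6, 0, 0],
  [4, 20.9, 3.6, 0, 0],
  [4, 20.9, 3.6, 3, 0],
  [4, 20.9, 3.6, 5, 0],
  [4, 20.9, 3.6, 5, 0],
  [4, 20.9, 3.6, 5, 0],
])

```text
time: 9.1
tool_pos: [0.4416, -0.0706, 0.0187]
tcp_rot: [0.076, -3.138, -0.001]
wrist_force: [-0.3, 0.6, -0.2]
width: 0.467
grip_force: 0.0
```

```bash
cat > part.py <<'E'
# usage: part.py x y R(mm): disc/arms and hub seen by the wrist camera near x,y
import sys; from h import *
x,y,r=[float(a)/1000 for a in sys.argv[1:4]]
im,d,K,T=cam("wrist"); P=cloud(d,K,T); near=np.hypot(P[...,0]-x,P[...,1]-y)<r
for lo,hi in((.005,.015),(.021,.031)):
    q=P[near&(P[...,2]>lo)&(P[...,2]<hi)]*1000; e=q[:,:2].astype(np.float32)
    print(len(q),"z",np.median(q[:,2]).round(1),"circ",np.round(cv2.minEnclosingCircle(e)[0],1),(2*cv2.minEnclosingCircle(e)[1]),"rect",[np.round(a,1) for a in cv2.minAreaRect(e)])
E
python3 part.py 443.5 -70.4 32; python3 plan.py 443.5 -70.4 -29.5 92.8
```

```text
3896 z 11.1 circ [443.9 -69.5] 46.37064743041992 rect [array([443.7, -69.5]), array([45.5, 45.2]), np.float64(15.0)]
1542 z 27.0 circ [443.8 -69.6] 22.27353286743164 rect [array([443.8, -69.5]), array([21.6, 21.2]), np.float64(22.4)]
t 9.15 pos [443.  -70.8  19.7] yaw 92.8 q1 -12 q6 -105 tilt 0.05 F [ 0.3 -0.   0.5] w 39.9
shift [-0.06  0.04  4.92] twist [(np.float64(-0.0), 'q6->-102'), (np.float64(180.0), 'q6->78')]
```

Emit:
step_arm([
  [4, -0.1, 0.1, 2.5, 0],
  [4, -0.1, 0.1, 4.2, 0],
  [4, -0.1, 0.1, 4.9, 0],
  [4, -0.1, 0.1, 4.9, 0],
  [4, -0.1, 0.1, 4.9, 0],
  [1, -0.1, 0.1, 4.9, 0],
  [1, -0.1, 0.1, 4.9, 0],
  [1, -0.1, 0.1, 4.9, 0],
  [1, -0.1, 0.1, 4.9, 0],
  [1, -0.1, 0.1, 4.9, 0],
], force=60)

```text
time: 10.15
tool_pos: [0.4448, -0.0699, -0.0281]
tcp_rot: [-0.076, 3.139, -0.0]
wrist_force: [-0.3, 1.3, 7.0]
width: 0.231
grip_force: 59.3
```

```bash
python3 plan.py 620.8 255.1 40 92.8
```

```text
t 10.15 pos [444.8 -69.9 -28.1] yaw 92.8 q1 -12 q6 -105 tilt 0.11 F [-0.3  1.3  7. ] w 19.8
shift [-19.15  31.61  -6.78] twist [(np.float64(-0.0), 'q6->-70'), (np.float64(180.0), 'q6->110')]
```

Emit:
step_arm([
  [1, 0, 0, -2, 0],
  [1, 0, 0, -6, 0],
  [1, -19.1, 31.6, -7, 0],
  [1, -19.1, 31.6, -7, 0],
  [1, -19.1, 31.6, -7, 0],
  [1, -19.1, 31.6, -7, 0],
  [1, -19.1, 31.6, -7, 0],
  [1, -19.1, 31.6, -7, 0],
  [1, -19.1, 31.6, -7, 0],
  [1, -19.1, 31.6, -7, 0],
  [1, -19.1, 31.6, -7, 0],
  [1, -19.1, 31.6, -5, 0],
  [1, -19.1, 31.6, -3, 0],
  [1, -19.1, 31.6, -3, 0],
])

```text
time: 11.55
tool_pos: [0.615, 0.2526, -0.0033]
tcp_rot: [0.075, -3.133, 0.005]
wrist_force: [-0.7, -0.1, -2.7]
width: 0.229
grip_force: 59.2
```

```bash
python3 plan.py 620.8 255.1 -17.5 92.8; python3 part.py 620 255 20 2>&1|tail -1
```

```text
t 11.55 pos [615.  252.6  -3.3] yaw 92.7 q1 20 q6 -73 tilt 0.5 F [-0.7 -0.1 -2.7] w 19.5
shift [-0.6   0.23  1.42] twist [(np.float64(-0.1), 'q6->-70'), (np.float64(179.9), 'q6->110')]
0 z nan circ [0. 0.] 0.0 rect [array([0., 0.]), array([0., 0.]), np.float64(0.0)]
```

Emit:
step_arm([
  [1, 0, 0, 0.4, 0],
  [1, 0, 0, 0.4, 0],
  [1, 0, 0, 0.4, 0],
])

```text
time: 11.9
tool_pos: [0.6201, 0.255, -0.002]
tcp_rot: [-0.075, 3.139, 0.001]
wrist_force: [-0.4, -0.5, -0.8]
width: 0.229
grip_force: 59.2
```

```bash
python3 plan.py 620.8 255.1 -17.8 92.8
```

```text
t 11.9 pos [620.1 255.   -2. ] yaw 92.7 q1 20 q6 -73 tilt 0.09 F [-0.4 -0.5 -0.8] w 19.5
shift [-0.07  0.    1.58] twist [(np.float64(-0.1), 'q6->-70'), (np.float64(179.9), 'q6->110')]
```

Emit:
step_arm([
  [1, -0.1, 0, 1, 0],
  [1, -0.1, 0, 1.5, 0],
  [1, -0.1, 0, 1.6, 0],
  [1, -0.1, 0, 1.6, 0],
  [4, -0.1, 0, 1.6, 0],
  [4, -0.1, 0, 1.6, 0],
  [4, -0.1, 0, 1.6, 0],
  [4, -0.1, 0, -2, 0],
  [4, -0.1, 0, -5, 0],
  [4, -0.1, 0, -7, 0],
  [4, -0.1, 0, -7, 0],
  [4, -0.1, 0, -7, 0],
])

```text
time: 13.1
tool_pos: [0.6204, 0.2551, 0.0668]
tcp_rot: [-0.076, 3.14, 0.0]
wrist_force: [-0.1, 0.5, -0.7]
width: 0.47
grip_force: 0.0
```

```bash
sed -i 's/^for lo,hi.*/o=float(sys.argv[4])\/1000 if len(sys.argv)>4 else 0\nfor lo,hi in((.005+o,.015+o),(.021+o,.031+o)):/' part.py; python3 part.py 620.8 255.1 35 10; python3 plan.py 455.8 103.6 20 60.5
```

```text
2933 z 21.1 circ [620.  255.3] 46.14671325683594 rect [array([619.9, 255.6]), array([45.5, 45.2]), np.float64(7.7)]
1096 z 37.0 circ [619.9 255.4] 22.112621307373047 rect [array([619.8, 255.4]), array([21.2, 21.2]), np.float64(24.4)]
t 13.15 pos [619.4 254.8  65.5] yaw 92.8 q1 20 q6 -73 tilt 0.11 F [-0.1 -0.6 -0.5] w 39.9
shift [ 17.06 -14.31   4.59] twist [(np.float64(32.3), 'q6->-48'), (np.float64(-147.7), 'q6->-228')]
```

Emit:
step_arm([
  [4, 17.1, -14.3, 0, 32.3],
  [4, 17.1, -14.3, 0, 32.3],
  [4, 17.1, -14.3, 0, 32.3],
  [4, 17.1, -14.3, 0, 32.3],
  [4, 17.1, -14.3, 0, 32.3],
  [4, 17.1, -14.3, 2, 32.3],
  [4, 17.1, -14.3, 4.5, 32.3],
  [4, 17.1, -14.3, 4.5, 32.3],
  [4, 17.1, -14.3, 4.5, 32.3],
  [4, 17.1, -14.3, 4.5, 32.3],
])

```text
time: 14.15
tool_pos: [0.4568, 0.1042, 0.0222]
tcp_rot: [0.8, 3.038, 0.0]
wrist_force: [0.3, 0.7, -0.4]
width: 0.467
grip_force: 0.0
```

```bash
python3 part.py 455.8 103.6 38;  python3 plan.py 455.8 103.6 -28 60.5
```

```text
3942 z 9.1 circ [456.6 104.2] 65.95927429199219 rect [array([456.5, 104.5]), array([55.3, 54.9]), np.float64(15.7)]
1637 z 27.0 circ [456.1 104.7] 27.208051681518555 rect [array([456.1, 104.7]), array([19.8, 20.5]), np.float64(59.8)]
t 14.2 pos [457.3 104.3  22.6] yaw 60.5 q1 10 q6 -51 tilt 0.06 F [0.3 0.3 0.3] w 40.0
shift [ 0.1  -0.14  5.06] twist [(np.float64(-0.0), 'q6->-48'), (np.float64(180.0), 'q6->132')]
```

Emit:
step_arm([
  [4, 0, 0, 2.5, 0],
  [4, 0, 0, 4.2, 0],
  [4, 0, 0, 5, 0],
  [4, 0, 0, 5, 0],
  [4, 0, 0, 5, 0],
  [1, 0, 0, 5, 0],
  [1, 0, 0, 5, 0],
  [1, 0, 0, 5, 0],
  [1, 0, 0, 5, 0],
  [1, 0, 0, 5, 0],
], force=60)

```text
time: 15.2
tool_pos: [0.4579, 0.1043, -0.0268]
tcp_rot: [0.8, 3.036, 0.002]
wrist_force: [-0.7, -0.5, 6.9]
width: 0.216
grip_force: 60.4
```

```bash
python3 plan.py 637.4 94 40 88.1
```

```text
t 15.2 pos [457.9 104.3 -26.8] yaw 60.5 q1 10 q6 -51 tilt 0.15 F [-0.7 -0.5  6.9] w 18.4
shift [-16.14   7.97  -6.63] twist [(np.float64(-27.6), 'q6->-80'), (np.float64(152.4), 'q6->100')]
```

Emit:
step_arm([
  [1, 0, 0, -2, 0],
  [1, 0, 0, -5, 0],
  [1, -16.1, 8, -6, -27.6],
  [1, -16.1, 8, -6, -27.6],
  [1, -16.1, 8, -6, -27.6],
  [1, -16.1, 8, -6, -27.6],
  [1, -16.1, 8, -6, -27.6],
  [1, -16.1, 8, -5, -27.6],
  [1, -16.1, 8, -3.5, -27.6],
  [1, -16.1, 8, -2.5, -27.6],
  [1, -16.1, 8, -2.5, -27.6],
  [1, -16.1, 8, -2.5, -27.6],
  [1, -16.1, 8, -2.5, -27.6],
])

```text
time: 16.5
tool_pos: [0.636, 0.0944, -0.0027]
tcp_rot: [0.053, 3.141, 0.0]
wrist_force: [0.1, -0.8, -1.3]
width: 0.215
grip_force: 59.6
```

```bash
python3 plan.py 637.9 94 -16.5 88.1
```

```text
t 16.5 pos [636.   94.4  -2.7] yaw 88.1 q1 6 q6 -82 tilt 0.04 F [ 0.1 -0.8 -1.3] w 18.3
shift [-0.19 -0.03  1.38] twist [(np.float64(-0.0), 'q6->-80'), (np.float64(180.0), 'q6->100')]
```

Emit:
step_arm([
  [1, -0.2, 0, 0.9, 0],
  [1, -0.2, 0, 1.3, 0],
  [1, -0.2, 0, 1.4, 0],
  [1, -0.2, 0, 1.4, 0],
  [4, -0.2, 0, 1.4, 0],
  [4, -0.2, 0, 1.4, 0],
  [4, -0.2, 0, 1.4, 0],
  [4, -0.2, 0, -2, 0],
  [4, -0.2, 0, -5, 0],
  [4, -0.2, 0, -7, 0],
  [4, -0.2, 0, -7, 0],
  [4, -0.2, 0, -7, 0],
])

```text
time: 17.7
tool_pos: [0.638, 0.0942, 0.0669]
tcp_rot: [0.053, 3.14, 0.0]
wrist_force: [1.1, 0.4, -0.8]
width: 0.463
grip_force: 0.0
```

```bash
python3 part.py 637.4 94 38 10; python3 plan.py 419.4 259.6 20 88.1
```

```text
2977 z 19.1 circ [637.4  94.8] 65.56597137451172 rect [array([637. ,  94.6]), array([54.8, 54.5]), np.float64(42.8)]
1185 z 37.1 circ [636.9  94.5] 27.223676681518555 rect [array([637.1,  94.6]), array([19.4, 20.5]), np.float64(88.2)]
t 17.75 pos [637.   94.1  65.7] yaw 88.1 q1 6 q6 -82 tilt 0.1 F [-0.8 -0.1 -0.9] w 39.8
shift [22.3  15.81  4.6 ] twist [(np.float64(-0.0), 'q6->-56'), (np.float64(180.0), 'q6->124')]
```

Emit:
step_arm([
  [4, 22.3, 15.8, 0, 0],
  [4, 22.3, 15.8, 0, 0],
  [4, 22.3, 15.8, 0, 0],
  [4, 22.3, 15.8, 0, 0],
  [4, 22.3, 15.8, 0, 0],
  [4, 22.3, 15.8, 2, 0],
  [4, 22.3, 15.8, 4.5, 0],
  [4, 22.3, 15.8, 4.5, 0],
  [4, 22.3, 15.8, 4.5, 0],
  [4, 22.3, 15.8, 4.5, 0],
])

```text
time: 18.75
tool_pos: [0.4212, 0.2595, 0.0223]
tcp_rot: [0.054, 3.141, 0.0]
wrist_force: [0.2, -0.2, -0.1]
width: 0.473
grip_force: 0.0
```

```bash
python3 part.py 419.4 259.6 40;  python3 plan.py 419.4 259.6 -27 88.1
```

```text
9538 z 11.2 circ [420.6 260. ] 66.5038833618164 rect [array([420.5, 260.1]), array([65.1, 65.7]), np.float64(86.3)]
1507 z 27.0 circ [420.4 260.1] 22.25578498840332 rect [array([420.5, 260.1]), array([21. , 21.7]), np.float64(88.9)]
t 18.8 pos [421.7 259.7  22.7] yaw 88.0 q1 29 q6 -59 tilt 0.08 F [-0.   0.4  0.3] w 39.9
shift [ 0.23 -0.02  4.97] twist [(np.float64(-0.1), 'q6->-56'), (np.float64(179.9), 'q6->124')]
```

Emit:
step_arm([
  [4, 0.1, 0, 2.5, 0],
  [4, 0.1, 0, 4.2, 0],
  [4, 0.1, 0, 5, 0],
  [4, 0.1, 0, 5, 0],
  [4, 0.1, 0, 5, 0],
  [1, 0.1, 0, 5, 0],
  [1, 0.1, 0, 5, 0],
  [1, 0.1, 0, 5, 0],
  [1, 0.1, 0, 5, 0],
  [1, 0.1, 0, 5, 0],
], force=70)

```text
time: 19.8
tool_pos: [0.4206, 0.2602, -0.0266]
tcp_rot: [0.053, 3.139, 0.002]
wrist_force: [-0.3, -0.9, 5.4]
width: 0.225
grip_force: 68.3
```

```bash
python3 plan.py 633.8 -267 50 88.1
```

```text
t 19.8 pos [420.6 260.2 -26.6] yaw 88.1 q1 29 q6 -59 tilt 0.14 F [-0.3 -0.9  5.4] w 19.2
shift [-23.1  -51.97  -7.67] twist [(np.float64(-0.0), 'q6->-111'), (np.float64(180.0), 'q6->69')]
```

Emit:
step_arm([
  [1, 0, 0, -3, 0],
  [1, 0, 0, -7, 0],
  [1, -23.1, -52, -8, 0],
  [1, -23.1, -52, -8, 0],
  [1, -23.1, -52, -8, 0],
  [1, -23.1, -52, -8, 0],
  [1, -23.1, -52, -8, 0],
  [1, -23.1, -52, -8, 0],
  [1, -23.1, -52, -8, 0],
  [1, -23.1, -52, -8, 0],
  [1, -23.1, -52, -8, 0],
  [1, -23.1, -52, -8, 0],
  [1, -23.1, -52, -8, 0],
  [1, -23.1, -52, -8, 0],
  [1, -23.1, -52, -8, 0],
  [1, -23.1, -52, -5, 0],
  [1, -23.1, -52, -3, 0],
  [1, -23.1, -52, -3, 0],
  [1, -23.1, -52, -3, 0],
  [1, -23.1, -52, -3, 0],
])

```text
time: 21.8
tool_pos: [0.6337, -0.2676, 0.0033]
tcp_rot: [0.052, 3.139, -0.001]
wrist_force: [0.4, -0.4, -2.4]
width: 0.223
grip_force: 69.2
```

```bash
python3 plan.py 633.8 -267 -16.3 88.1
```

```text
t 21.8 pos [ 633.7 -267.6    3.3] yaw 88.1 q1 -25 q6 -113 tilt 0.12 F [ 0.4 -0.4 -2.4] w 19.1
shift [-0.    0.06  1.96] twist [(np.float64(0.0), 'q6->-111'), (np.float64(-180.0), 'q6->-291')]
```

Emit:
step_arm([
  [1, 0, 0, 1, 0],
  [1, 0, 0, 1.6, 0],
  [1, 0, 0, 1.9, 0],
  [1, 0, 0, 2, 0],
  [1, 0, 0, 2, 0],
  [4, 0, 0, 2, 0],
  [4, 0, 0, 2, 0],
  [4, 0, 0, 2, 0],
  [4, 0, 0, -2, 0],
  [4, 0, 0, -5, 0],
  [4, 0, 0, -7, 0],
  [4, 0, 0, -7, 0],
  [4, 0, 0, -7, 0],
])

```text
time: 23.1
tool_pos: [0.6329, -0.268, 0.0718]
tcp_rot: [0.053, 3.14, -0.001]
wrist_force: [0.6, -0.3, -0.2]
width: 0.468
grip_force: 0.0
```

```bash
python3 part.py 633.8 -267 40 10; python3 plan.py 480 0 250 88.1
```

```text
6966 z 21.2 circ [ 632.7 -267.3] 66.01908111572266 rect [array([ 632.6, -267.2]), array([65.3, 65.3]), np.float64(45.9)]
1054 z 37.1 circ [ 632.7 -267.4] 22.268726348876953 rect [array([ 632.6, -267.3]), array([21.4, 21.2]), np.float64(61.1)]
t 23.15 pos [ 631.8 -267.5   70.4] yaw 88.1 q1 -25 q6 -113 tilt 0.11 F [-0.4  0.4 -0.2] w 40.4
shift [ 16.11  26.23 -17.91] twist [(np.float64(-0.0), 'q6->-88'), (np.float64(180.0), 'q6->92')]
```

All four parts are placed. I'll lift the arm clear and check with the top and scene cameras.

Emit:
step_arm([
  [4, 0, 0, -5, 0],
  [4, 0, 0, -10, 0],
  [4, 16, 20, -18, 0],
  [4, 16, 20, -18, 0],
  [4, 16, 20, -18, 0],
  [4, 16, 20, -18, 0],
  [4, 16, 20, -18, 0],
  [4, 16, 20, -18, 0],
  [4, 16, 20, -18, 0],
  [4, 16, 20, -18, 0],
  [4, 16, 20, -18, 0],
])

```text
time: 24.25
tool_pos: [0.4797, -0.0634, 0.2504]
tcp_rot: [-0.054, -3.139, 0.0]
wrist_force: [0.4, -0.0, -0.2]
width: 0.472
grip_force: 0.0
```

```bash
python3 - <<'E'
from h import *
a=cam("scene")[0]; b=cam("top")[0]
save("end.png",np.vstack([a[120:400,:600],b[110:330,:600]]))
E
```

```text
(no output)
```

View pics/end.png

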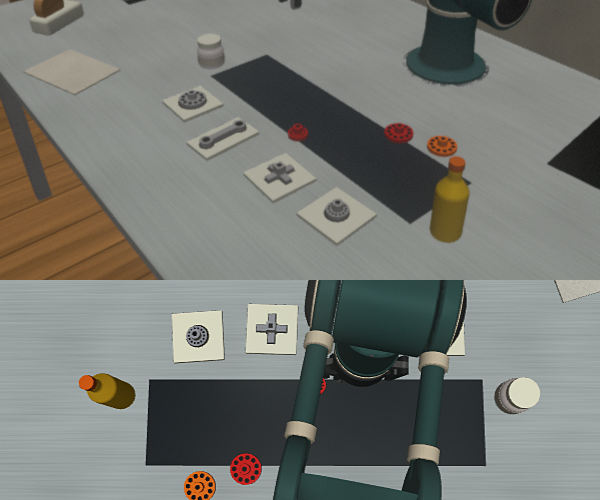

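The scene half shows all four parts centred on their boards: large plate (192,98), spanner (222,133), knife (280,172), small plate (337,210). The bottle and jar are still where they were, so I'm handing in.

```bash
python3 -c "
from workcell import bot
print(bot.finish_job())"
```

```text
the job is handed in; nothing more can be done
None
```

I put all four parts on their own boards, let go of them and handed the job in at about 24 s. By the wrist camera each was within about 1.5 mm of its silhouette's centre, with knife and spanner aligned, and the bottle and jar unmoved; the hand-in returned no verdict.

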